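Stand a lock case on edge in the bench vice

TASK

The file lying in the open vice is in the way: put it away in the tool tray first. Then take the lock case off the sloping rest, stand it upright on its plain long edge (bolts up) on the vice bed between the jaws, midway along them, let go, and push the sliding jaw home so that the case is held upright and square, touching both jaws. Do not disturb the other things on the bench.

Things in the scene. Friction and masses are not known exactly. Their poses are not given: they have to be found in the camera images.
- lock_case: mortise lock case: flat steel, 120 long (y) x 20 thick (x) x 78 mm high (z), about 0.45 kg; brass strip 160 x 20 x 4 mm along one long edge (82 mm to its top), two brass bolts 12 mm thick rise 8 to 10 mm more from the strip (y -51 to -21, 31 to 53 mm). Origin: middle of the other, plain long edge; z points to the strip. Starts leaning 45 degrees on the rest, strip uppermost
- rest: fixed aluminium sloping rest, 130 mm wide (y); its 45 degree slope looks to its +x and rises to its -x. Origin on the bench; the slope's foot, where the case stands on a ledge 18 mm deep, is 30 mm above it. The 8 mm slope plate reaches 50 mm up the case's 82 mm: the upper 30 mm is free on both faces
- vice: fixed sliding bench vice. Origin on the bench; bed top 20 mm above it, 120 mm wide (y), from x = -110 to +95 mm; jaws slide along its x. Fixed jaw at the +x end: flat face at x = +65 mm, 40 mm high above the bed, 120 mm wide. Between the jaws the bed is flat and clear but for the file.
- vice_spot (a point): the point on the bed top, midway along the jaws, where the case's origin ends when it touches the fixed jaw (vice x = +55 mm, y = 0); its axes are the vice's
- vice_jaw (a joint): travel of the sliding jaw (m) towards the fixed jaw, along the vice's +x; gap between jaw faces = 0.120 minus this, so 0.100 when closed on the 20 mm case. Slides stiffly (about 3 N, some 5 N more when it shoves the case along) and stays where left; starts at 0 to 0.025. The jaw is 28 mm thick, 120 mm wide, 40 mm high above the bed
- jaw_tab (a point): middle of the top of the steel tab that stands 32 mm up from the sliding jaw: 12 mm thick (vice x), 36 mm wide (vice y), top 92 mm above the bench; flush with the jaw's rear face, its middle 22 mm behind the jaw's front face. Moves with the jaw
- file: flat file, about 0.15 kg, along its y: black handle 90 long (y), 28 wide (x), 24 mm high (z); neck and steel blade 17 mm wide, 5 mm thick reach on to y = +124 mm, 12 mm above its underside. Origin: middle of the handle's underside; it balances about 15 mm from there towards the blade. Starts flat on the vice bed, lying along the jaws between them, blade overhanging
- file_handle (a point): middle of the file's handle, 12 mm above its underside
- tray: fixed open steel tool tray 140 mm (x) by 250 mm (y), walls 25 mm high and 4 mm thick, floor 4 mm thick; origin under its centre on the bench
- padlock: loose brass padlock lying flat, body 50 x 46 x 24 mm; leave alone
- key_box: loose cardboard box 70 x 50 x 35 mm; leave alone
- oil: loose small upright bottle, 36 mm across, 110 mm high; leave alone
- pin_jar: loose jar, 48 mm across, 60 mm high; leave alone
- mallet: loose rubber mallet lying down, head 90 x 45 mm, handle 180 mm; leave alone
- mug: loose white mug, 76 mm across, 90 mm high; leave alone
- steel_bar: loose flat steel bar 190 x 30 x 12 mm lying on the bench; leave alone
There are look-alikes about, which are no part of the job. What is shaped like the lock_case but blue is not meant.

How it is judged:
By the outcome, as a careful person would: the job done as asked, in the order asked, and still so for the second after the job is handed in, with the robot touching nothing.
It also fails if it takes over 72 s, if anything falls off the work surface, if the arm or the gripper's body presses on something with over 40 N, if the wrist force passes 120 N, or if a joint passes its speed limit or range.

ROBOT

A 7-joint arm with a two-finger parallel gripper is mounted at the origin on the work surface. World frame = base frame: x ahead of the robot, y to its left, z up, the work surface at z = 0. Lengths are in m, angles in rad, forces in N, time in s.
With the tool pointing down it reaches from about 0.425 to 0.875 m from the base axis. Payload 4.7 kg.
Tool frame: the origin (TCP) lies between the finger pads; the fingertips stand arm.tcp_to_tips ahead of it and the grasp point (between the pads) lies 8 mm behind it (arm.tcp_to_tips is the distance from the TCP to the fingertips, in m); z points along the fingers, y is the line along which they close (so a half turn about z gives the same grasp; the last joint's range is limited). The gripper opens to 87 mm and grips with 3 to 60 N. Pads are 19 mm wide; open, the fingers measure 117 mm over their backs; the gripper's body (75 mm by 190 mm) begins 51 mm behind the grasp point.
Start: joints at [-1.131, 0.321, -0.07, 1.45, 0.023, 1.371, -0.057], TCP at [0.269, 0.592, 0.206] pointing down, gripper open.
Joint ranges: [-2.86, 2.86], [-0.3, 2.09], [-1.38, 1.24], [0.06, 2.45], [-1.56, 4.7], [0.09, 2.05], [-2.69, 2.69]. Speed limits (rad/s): [2.57, 2.57, 3.14, 3.14, 3.14, 3.14, 3.14].

INTERFACE

Orientations are given as [roll, pitch, yaw] about the fixed x, y, z axes, in that order (R = Rz(yaw) Ry(pitch) Rx(roll)).
In Python, from bench import arm, capture, get_calibration gives the robot as it stands. The module is installed in compiled form; this text tells all that it offers.
- The arm moves only by the shell command python3 -m jog 'ROWS' [FORCE]. ROWS is JSON, a list that holds one entry, the list of rows, each a list of 7 numbers: the shift along the tool's x, y, z in mm, then the turn, a rotation vector about the tool's x, y, z in degrees, then the finger opening in mm, from 0 to 87. A call has 1 to 20 rows; each row shifts and turns the commanded pose from where the row before left it, along the tool's axes as they then stand; what a row does not reach is not made up. A row lasts 1/8 s, in which the tool goes at most 62.5 mm and 10.7 degrees, less where a joint would pass 70% of its speed; a pose out of reach is approached as far as the arm can. A call is refused whole if a number of a shift passes 62.5 or a number of a turn 10.7, either way. A call with a gripper value outside its range is refused whole. The fingers move at their own pace and stop on an object; FORCE is the grip in N (left out, the last holds). Time passes only in rows, so rows that do not move let the fingers close. It gives the time, the measured TCP pose, the force, the opening and the grip force at its end, in the units of the state.
- arm.state(): the state, without advancing time (a new reading comes with each control period).
- capture(name): name is "scene" or "top"; returns (picture, depth): 384x512x3 uint8, red, green, blue; 384x512 float32, m along the optical axis (not along the pixel's ray), 0 where there is no reading.
- get_calibration(name): a dict with "camera_matrix" (3x3 intrinsics, pixels), "dist" ([k1, k2, p1, p2, k3] as OpenCV has them; the pictures are not rectified), "view" (4x4, takes a point from world to camera coordinates). Camera axes: x right, y up, looking along -z (the intrinsics and any distortion apply to the point x, -y, -z); pixel columns grow to the right and rows downward; lengths in m; the calibration is good to about 2 mm. A picture is of the moment at which its call begins. get_calibration takes no time and is no camera call.
- arm.close_job(): hands the job in; it is judged then, once.
The state is a dict: "clock": time; "joint_positions": joint angles; "dq": joint speeds; "effort": joint torques, N m; "eef_pos": TCP position; "orientation": TCP orientation; "contact_force": force on the tool from outside, world axes, zero at the start; "ft_torque": the same for the moment, N m; "width": finger opening in m; "gripper_force": force on a finger pad.
Only numpy, scipy, OpenCV 4.12 (cv2) and the standard library are available. Lean on these libraries where they do the work, as an engineer would, in place of code of your own. Each camera call takes 0.05 s, during which the arm holds its last target. There are 200 camera calls.

## Working session

There is one attempt and no reset: what is moved stays moved. The work goes in short steps, Python scripts to look and compute and a shell command to move; the robot and the scene stay as the last step left them, time stands still between calls to the robot, and variables do not carry over. Pictures are saved under pics/ and viewed, at most 10 in all, crops included, and the job is handed in when it is done.

```bash
mkdir -p pics; ls; python3 - <<'E'
from bench import arm,capture,get_calibration
import cv2,numpy as np
print(arm.state(), arm.tcp_to_tips)
for n in("scene","top"):
    p,d=capture(n); c=get_calibration(n); print(n,c)
    np.savez(f"{n}0.npz",p=p,d=d)
    cv2.imwrite(f"pics/{n}0.png",cv2.resize(p[:,:,::-1],(800,600),interpolation=cv2.INTER_CUBIC))
E
```

```text
pics
{'clock': 0.0, 'joint_positions': array([-1.13087435,  0.32181959, -0.07008643,  1.45168051,  0.02259303,
        1.37081312, -0.0568689 ]), 'dq': array([ 6.91078456e-04,  1.56749456e-04, -1.24409448e-03, -2.31774132e-05,
        2.03826347e-04, -6.48509404e-04, -8.45523503e-04]), 'effort': array([-2.75285765e-04, -4.91305304e+01, -4.03793771e-01, -3.12531495e+01,
       -6.37492631e-02,  4.39831743e-02,  1.67648582e-04]), 'eef_pos': array([0.2682933 , 0.59139211, 0.20476102]), 'orientation': array([-3.13966127e+00,  9.23428630e-05,  2.71583277e+00]), 'contact_force': array([-0.87445694,  0.00315136,  0.89107056]), 'ft_torque': array([ 0.02382583, -0.04184383, -0.00231246]), 'gripper_force': 0.0, 'width': 0.08693292800972577} 0.011
scene {'camera_matrix': array([[394.68571789,   0.        , 255.40863351],
       [  0.        , 394.68571789, 198.37900704],
       [  0.        ,   0.        ,   1.        ]]), 'dist': array([-0.13019231,  0.        ,  0.        ,  0.        ,  0.        ]), 'view': array([[-0.29988344,  0.95388293, -0.01331425,  0.16882082],
       [-0.63986324, -0.1907706 ,  0.74443376,  0.26087324],
       [ 0.70756269,  0.23176266,  0.66756357, -1.47220616],
       [ 0.        ,  0.        ,  0.        ,  1.        ]])}
top {'camera_matrix': array([[474.616243  ,   0.        , 257.47468265],
       [  0.        , 474.616243  , 193.72010901],
       [  0.        ,   0.        ,   1.        ]]), 'dist': array([-0.02497598,  0.        ,  0.        ,  0.        ,  0.        ]), 'view': array([[-0.00663716, -0.99987947,  0.01403539, -0.02890892],
       [ 0.98794867, -0.00438615,  0.15471974, -0.53169884],
       [-0.15463953,  0.01489315,  0.9878587 , -1.61546207],
       [ 0.        ,  0.        ,  0.        ,  1.        ]])}
```

View pics/scene0.png

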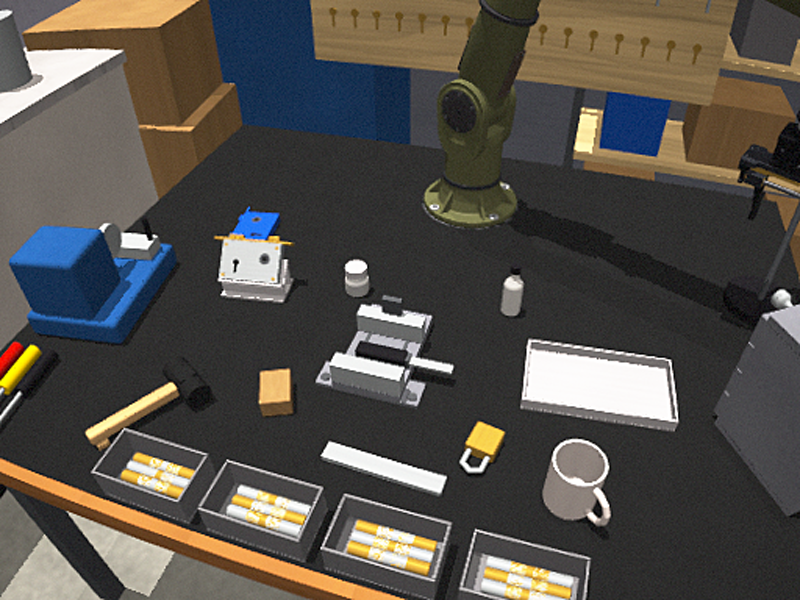

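View pics/top0.png

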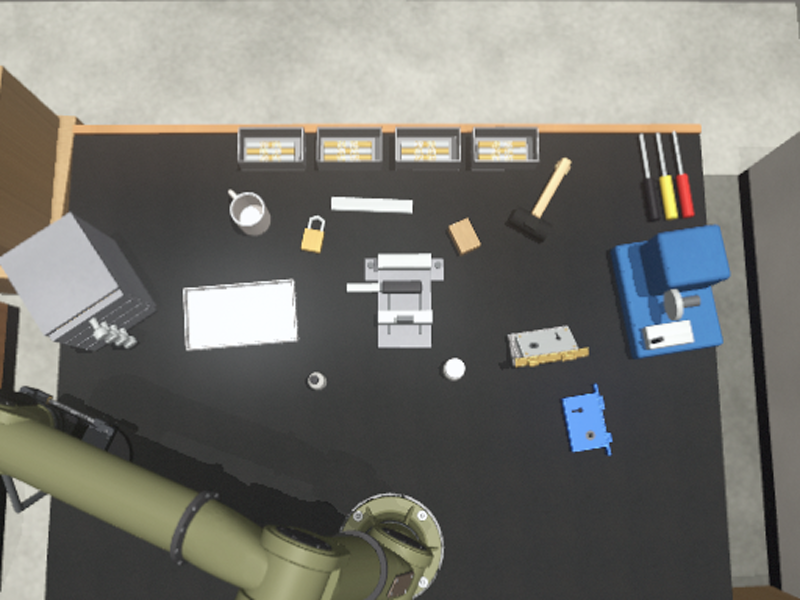

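The scene view shows the case at (252,258) on the rest, with the blue look-alike at (257,222). In the top view (800 px) the case is at (545,345), the vice at (405,300), the file handle at (402,287) with its blade reaching left to (348,287), and the tray at (240,315).

Candidates (top view):
- **Case:** grey (545,345) or blue (587,420). I choose the grey one, which is on the rest.
- **File:** in the vice (400,287), or the rack tools (650–690,190) and steel bar (372,205). I choose the one in the vice.

```bash
cat > h.py <<'E'
import numpy as np,cv2
from bench import arm,capture,get_calibration
def cloud(n,d):
    c=get_calibration(n); h,w=d.shape
    u,v=np.meshgrid(np.arange(w),np.arange(h))
    p=cv2.undistortPoints(np.stack([u,v],-1).reshape(-1,1,2).astype(float),c["camera_matrix"],c["dist"]).reshape(h,w,2)
    P=np.stack([p[...,0]*d,-p[...,1]*d,-d],-1)
    V=c["view"]; W=(P-V[:3,3])@V[:3,:3]
    W[d==0]=np.nan
    return W
E
python3 - <<'E'
from h import *
S={}
for n in("scene","top"):
    z=np.load(n+"0.npz"); S[n]=(z["p"],cloud(n,z["d"]))
def rect(name,m,W):
    q=W[m]; r=cv2.minAreaRect(q[:,:2].astype(np.float32)*1000)
    print(name,m.sum(),"rect",np.round(r[0],1),np.round(r[1],1),round(r[2],1),"z",np.round(np.nanpercentile(q[:,2],[5,50,95])*1000,1))
for n in S:
    p,W=S[n]; hsv=cv2.cvtColor(p,cv2.COLOR_RGB2HSV)
    x,y,z=W[...,0],W[...,1],W[...,2]
    print(n,"table z",np.nanmedian(z[(x>.3)&(x<.8)&(abs(y)<.4)]))
    v=(x>.42)&(x<.72)&(abs(y+.05)<.16)
    # restrict in image by top view approx box
    v&=(y>-.13)&(y<.09) if n=="top" else (y>-.13)&(y<.09)
    for lo,hi,nm in((.054,.066,"jawtops"),(.084,.098,"tab"),(.015,.026,"bed")):
        m=(v&(z>lo)&(z<hi)).astype(np.uint8)
        k,l,st,_=cv2.connectedComponentsWithStats(m)
        for i in range(1,k):
            if st[i,4]>25: rect(f"{nm}@{st[i,0]+st[i,2]//2},{st[i,1]+st[i,3]//2}",l==i,W)
    m=v&(hsv[...,2]<70)&(z>.03)&(z<.05); 
    if m.sum()>10: rect("handle",m,W)
    m=(y>.1)&(y<.4)&(x>.4)&(x<.75)&(z>.018)&(z<.035)
    if m.sum()>10:rect("traywall",m,W)
    m=(y>-.45)&(y<-.2)&(x>.3)&(x<.7)&(z>.02)&(hsv[...,1]<70)
    rect("case+rest",m,W)
    m=(y>-.45)&(y<-.2)&(x>.35)&(x<.7)&(z>.04)&(hsv[...,0]>10)&(hsv[...,0]<30)&(hsv[...,1]>100)
    rect("strip",m,W)
p,_=S["top"]; q,_=S["scene"]
a=cv2.resize(p[190:260,200:390],None,fx=4,fy=4,interpolation=2)[:,:,::-1]
b=cv2.resize(q[120:270,130:310],None,fx=2,fy=2,interpolation=2)[:,:,::-1]
cv2.imwrite("pics/c1.png",np.vstack([cv2.copyMakeBorder(a,0,0,0,40,0)[:, :800],cv2.copyMakeBorder(b,0,0,0,800-b.shape[1],0)]) [:600])
E
```

```text
scene table z 0.001451850855670113
jawtops@250,203 339 rect [504.4 -34.3] [119.9  30.9] 89.8 z [55.8 60.  62.4]
jawtops@235,235 478 rect [628.8 -34.4] [121.1  33.2] 89.5 z [56.1 59.9 62.3]
tab@251,193 71 rect [495.5 -33.4] [36.1 15.8] 89.6 z [84.9 91.8 95. ]
bed@249,214 446 rect [508.9 -34.1] [119.7 141.3] 89.4 z [17.9 20.5 24.3]
bed@238,245 170 rect [633.4 -19.3] [ 62.8 137.4] 30.3 z [15.5 19.8 25.5]
handle 326 rect [574.4 -25.3] [29.2 94.1] 0.2 z [34.1 43.5 46.5]
traywall 952 rect [590.9 285.3] [216.  350.1] 77.0 z [18.6 24.2 28.7]
case+rest 1275 rect [ 548.2 -326. ] [296.5 131.1] 7.1 z [25.  64.2 96.2]
strip 118 rect [ 433.8 -342.4] [ 64.  155.4] 9.5 z [ 81.4 101.2 105.5]
top table z 0.0018664768341785055
jawtops@259,166 275 rect [626.4 -35.9] [115.4  30.7] 89.4 z [55.2 60.5 65.1]
jawtops@259,202 228 rect [500.  -36.7] [117.3  29.3] 90.0 z [55.2 60.2 65.3]
tab@258,204 29 rect [490.7 -31. ] [10.2 23.6] 0.1 z [85.5 91.4 95.5]
bed@259,185 506 rect [566.3 -36.3] [117.7  93.6] 90.0 z [15.8 20.2 24.8]
bed@259,214 398 rect [462.2 -35.5] [116.5  49.5] 89.7 z [15.8 20.5 25.1]
handle 16 rect [556.4 -25.2] [66.7  1.6] 89.6 z [32.3 35.4 40.2]
traywall 404 rect [588.1 282.7] [213.5 348.8] 76.9 z [18.8 24.4 31.4]
case+rest 695 rect [ 554.1 -326. ] [287.1 130.3] 7.1 z [34.9 66.5 98.3]
strip 213 rect [ 403.4 -350.9] [ 18.8 159.7] 8.5 z [ 88.5  98.4 107.1]
```

View pics/c1.png

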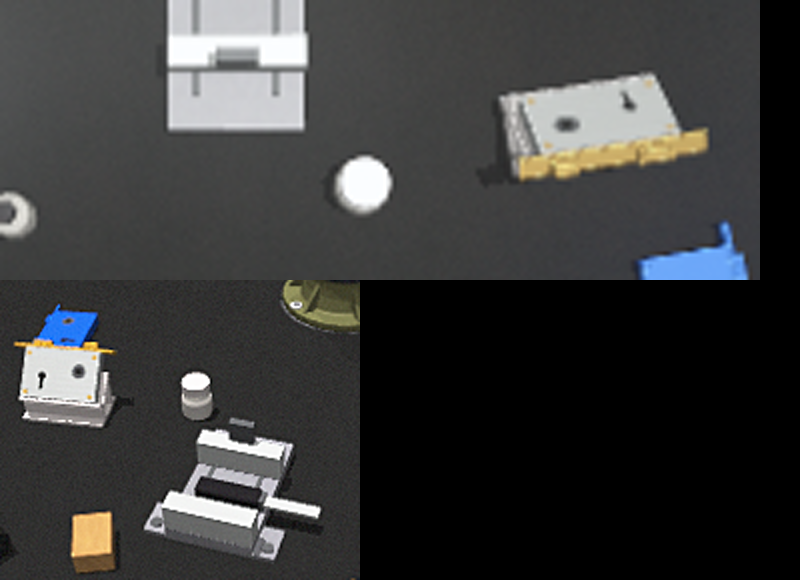

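The crop confirms the grey case with brass strip on the rest (crop (600,120)), the file between the jaws, and the tab at (237,58). Next I refine the numbers.

```bash
python3 - <<'E'
from h import *
r1=lambda a:np.round(np.array(a)*1000,1)
faces={}
for n in("scene","top"):
    Z=np.load(n+"0.npz"); p=Z["p"]; W=cloud(n,Z["d"]); x,y,z=W[...,0],W[...,1],W[...,2]
    hsv=cv2.cvtColor(p,cv2.COLOR_RGB2HSV)
    def line(nm,m):
        q=W[m]; 
        if len(q)<8: return print(n,nm,len(q))
        a,b=np.polyfit(q[:,1],q[:,0],1); res=q[:,0]-a*q[:,1]-b
        k=abs(res-np.median(res))<.004; a,b=np.polyfit(q[k,1],q[k,0],1)
        print(n,nm,k.sum(),"x at y=-35:",r1(a*-.035+b),"slope deg",round(np.degrees(np.arctan(a)),2),"y ext",r1(np.percentile(q[k,1],[1,99])))
    v=(y>-.1)&(y<.03)&(z>.030)&(z<.053)
    line("slidefront/.",v&(x>.49)&(x<.535)&(hsv[...,2]>80)); line("fixed face",v&(x>.598)&(x<.63)); line("fixed back",v&(x>.63)&(x<.66))
    line("tab",(y>-.06)&(y<-.01)&(z>.066)&(z<.088)&(x>.46)&(x<.53))
    # tops
    for nm,lo,hi in(("sl top",.47,.54),("fx top",.6,.66)):
        m=(y>-.12)&(y<.05)&(abs(z-.06)<.004)&(x>lo)&(x<hi); print(n,nm,r1(np.percentile(x[m],[3,97])),r1(np.percentile(y[m],[1,99])))
    # file by colour on plane z
    roi=(x>.53)&(x<.60)&(y>-.1)&(y<.06)
    m=roi&(hsv[...,2]<60)&(z>.038); q=W[m]
    if m.sum()>5: print(n,"handle top",m.sum(),r1(np.percentile(q,[2,98],axis=0)))
    m=(x>.5)&(x<.62)&(y>.035)&(y<.12)&(z>.022)&(z<.05); line("blade",m); 
    if m.sum(): print("blade",r1(np.percentile(W[m],[2,98],axis=0)))
    # tray
    m=((y>.13)&(y<.45)&(x>.45)&(x<.72)&(hsv[...,2]>150)&(hsv[...,1]<40)&(z<.04)).astype(np.uint8)
    k,l,st,_=cv2.connectedComponentsWithStats(m); i=1+np.argmax(st[1:,4]); R=cv2.minAreaRect(W[l==i][:,:2].astype(np.float32)*1000); print(n,"tray",R)
    faces[n]=(W,hsv)
# case
Q=[]
for n,(W,hsv) in faces.items():
    x,y,z=W[...,0],W[...,1],W[...,2]
    m=(y>-.41)&(y<-.28)&(x>.40)&(x<.5)&(z>.05)&(z<.1)&(hsv[...,1]<60)&(hsv[...,2]>90)
    q=W[m]
    for _ in range(4):
        c=q.mean(0); nn=np.linalg.svd(q-c)[2][2]; nn*=np.sign(nn[2]); q=q[abs((q-c)@nn)<.004]
    print(n,"face",len(q),r1(c),np.round(nn,3),"yaw",np.degrees(np.arctan2(nn[1],nn[0])),"tilt",np.degrees(np.arcsin(nn[2])))
    ez=np.array([-nn[0],-nn[1],0]); ez=ez/np.linalg.norm(ez)*nn[2]; ez[2]=np.hypot(nn[0],nn[1]); ey=np.cross(ez,nn)
    allm=(y>-.46)&(y<-.23)&(x>.34)&(x<.52)&(z>.02)&(z<.13)
    s=allm&(hsv[...,0]>8)&(hsv[...,0]<32)&(hsv[...,1]>90); 
    sp=(W[s]-c)@np.array([nn,ey,ez]).T; print(" strip local(n,y,z) pct",r1(np.percentile(sp,[2,50,98],axis=0)),s.sum())
    f=allm&(hsv[...,1]<60); fp=(W[f]-c)@np.array([nn,ey,ez]).T; fp=fp[abs(fp[:,0])<.005]; print(" face local",r1(np.percentile(fp,[1,99],axis=0)))
    b=(hsv[...,0]>100)&(hsv[...,0]<125)&(hsv[...,1]>150)&(y>-.5)&(y<-.3)&(x>.15)&(x<.42); print(" blue",r1(np.nanpercentile(W[b],[2,98],axis=0)) if b.sum() else 0)
E
```

```text
scene slidefront/. 248 x at y=-35: 515.8 slope deg 0.22 y ext [-92.4  24.8]
scene fixed face 8 x at y=-35: 424.4 slope deg 72.84 y ext [24.5 25.7]
scene fixed back 271 x at y=-35: 643.1 slope deg -0.07 y ext [-93.3  24.6]
scene tab 79 x at y=-35: 499.7 slope deg -0.81 y ext [-51.5 -16.9]
scene sl top [489.8 516.9] [-93.4  25.1]
scene fx top [614.7 644. ] [-92.8  24.9]
scene handle top 264 [[562.2 -69.4  38.7]
 [587.7  14.   47.3]]
scene blade 54 x at y=-35: 577.1 slope deg -1.26 y ext [36.  95.1]
blade [[563.1  36.2  29.8]
 [581.5  94.4  37.9]]
scene tray ((519.5530395507812, 329.33721923828125), (142.32235717773438, 243.82493591308594), 1.7522039413452148)
top slidefront/. 4
top fixed face 51 x at y=-35: 611.1 slope deg -0.1 y ext [-92.4  22. ]
top fixed back 0
top tab 11 x at y=-35: 486.9 slope deg 1.47 y ext [-52.9 -19.5]
top sl top [485.8 513.8] [-95.1  21.9]
top fx top [611.9 640.9] [-92.8  21.7]
top blade 40 x at y=-35: 573.6 slope deg -1.4 y ext [36.2 92.3]
blade [[562.5  36.2  29.2]
 [578.7  92.4  41.9]]
top tray ((516.1695556640625, 331.50439453125), (146.34095764160156, 243.85870361328125), 4.183722972869873)
scene face 725 [ 440.2 -343.9   74.8] [0.688 0.107 0.718] yaw 8.860008599002697 tilt 45.85771864481676
 strip local(n,y,z) pct [[-13.8 -70.6 -34.5]
 [ -0.6  15.9  37.8]
 [  4.   79.2  48.1]] 123
 face local [[ -4.3 -59.1 -47.5]
 [  4.6  59.5  35.1]]
 blue [[ 205.5 -488.1    1.2]
 [ 306.8 -390.5   24.5]]
top face 394 [ 439.5 -346.3   74.2] [0.689 0.107 0.717] yaw 8.858986664109606 tilt 45.78774121403186
 strip local(n,y,z) pct [[-20.9 -74.8  35.3]
 [ -6.5  -0.3  41.7]
 [  2.4  77.9  52.8]] 231
 face local [[ -4.7 -56.2 -47.1]
 [  4.6  62.4  37.4]]
 blue [[ 199.7 -493.3   -2.9]
 [ 341.3 -389.1   26. ]]
```

```bash
cat >> h.py <<'E'
from scipy.spatial.transform import Rotation as Ro
def delta(pos,yd,zd):
    """remaining shift (tool axes after the turn, mm) and turn rotvec (tool axes, deg); turn first, then shift"""
    s=arm.state(); R=Ro.from_euler("xyz",s["orientation"]); y=np.array(yd,float);z=np.array(zd,float);z/=np.linalg.norm(z);y-=z*(y@z);y/=np.linalg.norm(y)
    T=Ro.from_matrix(np.array([np.cross(y,z),y,z]).T)
    print("turn",np.round(np.degrees((R.inv()*T).as_rotvec()),2),"shift",np.round(T.inv().apply(np.array(pos)-s["eef_pos"])*1000,1),
     "pos",np.round(s["eef_pos"]*1000,1),"t",s["clock"],"w",round(s["width"]*1000,1),"F",np.round(s["contact_force"],1),"q",np.round(s["joint_positions"],2))
E
python3 -m jog '[[[0,0,0,0,0,9.4,40],[0,0,0,0,0,9.4,40],[0,0,0,0,0,9.4,40],[0,0,0,0,0,9.4,40],[0,0,0,0,0,9.4,40],[0,0,0,0,0,9.4,40],[0,0,0,0,0,9.2,40]]]'
python3 -m jog '[[[-20,10,0,0,0,0,40],[-38,19,0,0,0,0,40],[-38,19,0,0,0,0,40],[-38,19,0,0,0,0,40],[-38,19,0,0,0,0,40],[-38,19,0,0,0,0,40],[-38,19,0,0,0,0,40],[-38,19,0,0,0,0,40],[-38,19,0,0,0,0,40],[-38,19,0,0,0,0,40],[-38,19,0,0,0,0,40],[-38,19,0,0,0,0,40],[-38,19,0,0,0,0,40],[-38,19,0,0,0,0,40],[-38,19,0,0,0,0,40],[-38,19,0,0,0,0,40],[-16,10,0,0,0,0,40],[0,0,0,0,0,0,40]]]'
python3 -c "
from h import *
delta([.573,-.015,.110],[1,0,0],[0,0,-1])"
```

```text
clock: 0.98
eef_pos: [0.2684, 0.5916, 0.2052]
orientation: [-3.141, 0.001, 1.566]
contact_force: [-0.7, 0.3, 0.1]
width: 0.0406
gripper_force: 0.0
clock: 3.22
eef_pos: [0.5735, -0.0158, 0.2054]
orientation: [-3.141, 0.001, 1.568]
contact_force: [0.2, 0.2, 0.5]
width: 0.0402
gripper_force: 0.0
turn [-0.05  0.06 -0.19] shift [ 0.8 -0.5 95.4] pos [573.5 -15.8 205.4] t 3.225 w 40.2 F [0.2 0.2 0.5] q [-0.56  0.17  0.61  1.67 -0.1   1.33  0.06]
```

```bash
python3 -m jog '[[[0,0,40,0,0,0,37],[0,0,40,0,0,0,37],[0,0,35,0,0,0,37],[0,0,25,0,0,0,37],[0,0,15,0,0,0,37],[0,0,12,0,0,0,37],[0,0,0,0,0,0,37],[0,0,0,0,0,0,20],[0,0,0,0,0,0,20],[0,0,0,0,0,0,20],[0,0,0,0,0,0,20]]]' 35
python3 -c "
from h import *
delta([.573,-.015,.110],[1,0,0],[0,0,-1])"
```

```text
clock: 4.6
eef_pos: [0.5737, -0.014, 0.0391]
orientation: [3.141, -0.0, 1.571]
contact_force: [-0.4, -0.2, -0.8]
width: 0.0206
gripper_force: 0.0
turn [ 0.03 -0.01  0.  ] shift [ -1.   -0.7 -70.9] pos [573.7 -14.   39.1] t 4.6 w 20.6 F [-0.4 -0.2 -0.8] q [-0.51  0.34  0.58  1.85 -0.21  1.02  0.15]
```

```bash
python3 -c "
from h import *
p,d=capture('scene');q,e=capture('top')
a=cv2.resize(p[150:270,170:320],None,fx=3.3,fy=3.3,interpolation=2)[:,:,::-1]
b=cv2.resize(q[140:240,205:305],None,fx=3,fy=3,interpolation=2)[:,:,::-1]
b=cv2.copyMakeBorder(b,0,a.shape[0]-300,0,0,0)
cv2.imwrite('pics/g1.png',np.hstack([a,b]))"
```

```text
(no output)
```

View pics/g1.png

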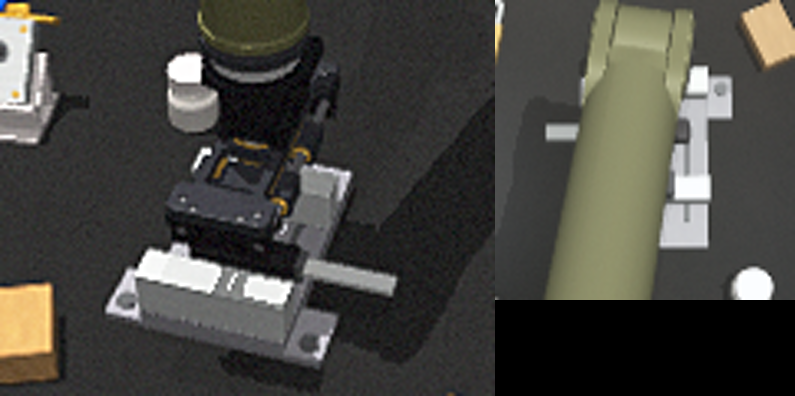

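The picture shows the gripper over the file with its fingers hidden by the jaw. The file is unmoved, with its blade at (350,278) in the left crop. I close further and read the width.

```bash
python3 -m jog '[[[0,0,0,0,0,0,0],[0,0,0,0,0,0,0],[0,0,0,0,0,0,0],[0,0,0,0,0,0,0]]]' 35
```

```text
clock: 5.2
eef_pos: [0.5736, -0.014, 0.0389]
orientation: [3.142, -0.0, 1.571]
contact_force: [0.2, 0.0, 1.5]
width: 0.0008
gripper_force: 0.0
```

```bash
python3 -m jog '[[[0,0,-10,0,0,0,30],[0,0,-25,0,0,0,37],[0,0,-30,0,0,0,37],[0,0,-30,0,0,0,37],[0,0,0,0,0,0,37]]]' 35
python3 -c "
from h import *
p,d=capture('scene')
W=cloud('scene',d); x,y,z=W[...,0],W[...,1],W[...,2]
m=(x>.5)&(x<.62)&(y>.035)&(y<.12)&(z>.022)&(z<.05);print('blade',np.round(1000*np.percentile(W[m],[2,50,98],axis=0),1))
m=(x>.545)&(x<.605)&(y>-.1)&(y<.06)&(z>.036)&(z<.055)
import scipy.ndimage as nd
q=W[m]; print(len(q))
for yy in range(-80,40,10):
    k=q[abs(q[:,1]*1000-yy)<5]
    if len(k)>3: print(yy,len(k),np.round(1000*np.percentile(k[:,0],[5,95]),0),np.round(1000*np.median(k[:,2])))
a=cv2.resize(p[150:270,170:320],None,fx=4,fy=4,interpolation=2)[:,:,::-1]
cv2.imwrite('pics/g2.png',a)"
```

```text
clock: 5.82
eef_pos: [0.5757, -0.0141, 0.1372]
orientation: [3.136, -0.001, 1.571]
contact_force: [0.5, 0.2, -1.3]
width: 0.0357
gripper_force: 0.0
blade [[563.4  36.4  30.2]
 [574.7  65.9  34.3]
 [581.9  94.4  38. ]]
320
-70 22 [563. 586.] 43.0
-60 29 [564. 587.] 44.0
-50 34 [563. 588.] 43.0
-40 32 [563. 587.] 44.0
-30 34 [564. 586.] 44.0
-20 36 [565. 587.] 43.0
-10 29 [562. 586.] 43.0
0 35 [563. 586.] 43.0
10 37 [564. 587.] 43.0
20 20 [563. 583.] 41.0
30 6 [567. 578.] 36.0
```

View pics/g2.png

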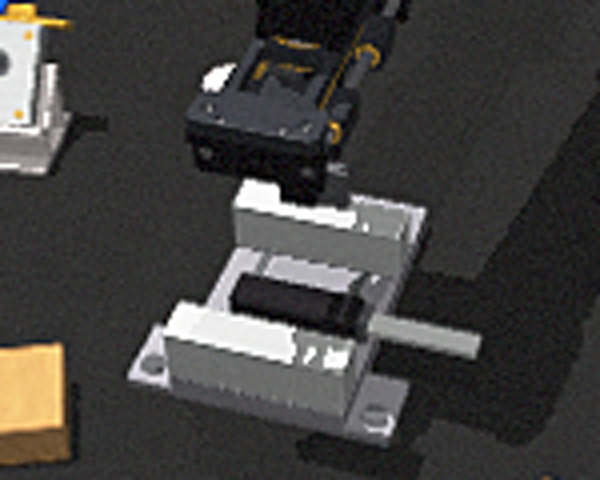

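The picture shows the file untouched, with its handle at (300,300), and the finger tip at (300,195). I check that against the projection of the reported TCP.

```bash
python3 -c "
from h import *
c=get_calibration('scene');V=c['view']
for P in ([.5757,-.0141,.1262],[.594,-.0141,.1262],[.558,-.0141,.1262],[.573,-.015,.044],[.612,-.015,.06]):
    q=V[:3,:3]@P+V[:3,3]; q=q*[1,-1,-1]
    u=cv2.projectPoints(q.reshape(1,1,3),np.zeros(3),np.zeros(3),c['camera_matrix'],c['dist'])[0].ravel()
    print(P,(u-[170,150])*4)
p,d=capture('scene');W=cloud('scene',d);x,y,z=W[...,0],W[...,1],W[...,2]
m=(x>.5)&(x<.68)&(y>-.1)&(y<.08)&(z>.10)&(z<.19)
for zz in range(100,190,10):
    k=W[m&(abs(z*1000-zz-5)<5)]
    if len(k)>3: print(zz,len(k),np.round(1000*np.percentile(k,[2,50,98],axis=0)[:,:2]).tolist())
"
```

```text
[0.5757, -0.0141, 0.1262] [311.22591178 210.93869565]
[0.594, -0.0141, 0.1262] [301.9011944  230.20623747]
[0.558, -0.0141, 0.1262] [320.01680048 192.77618849]
[0.573, -0.015, 0.044] [314.49212642 299.85124996]
[0.612, -0.015, 0.06] [294.73398106 324.38711578]
150 31 [[551.0, -24.0], [601.0, -9.0], [604.0, -2.0]]
160 22 [[555.0, -24.0], [602.0, -10.0], [604.0, -3.0]]
```

```bash
python3 -c "
from h import *
p,d=capture('scene');W=cloud('scene',d);x,y,z=W[...,0],W[...,1],W[...,2]
m=(x>.52)&(x<.70)&(y>-.12)&(y<.1)&(z>.08)&(z<.30)
for zz in range(130,290,6):
    k=W[m&(abs(z*1000-zz-3)<3)]
    if len(k)>2: print(zz,len(k),np.round(1000*np.percentile(k,[2,50,98],axis=0)[:,:2]).tolist())
print(arm.state())
"
```

```text
148 8 [[554.0, -20.0], [600.0, -6.0], [601.0, -3.0]]
154 29 [[552.0, -24.0], [600.0, -10.0], [603.0, -2.0]]
160 13 [[566.0, -24.0], [602.0, -12.0], [603.0, -3.0]]
208 12 [[541.0, -25.0], [550.0, -12.0], [552.0, -2.0]]
220 53 [[548.0, -47.0], [661.0, -8.0], [662.0, 22.0]]
226 92 [[537.0, -48.0], [660.0, -1.0], [663.0, 24.0]]
232 126 [[537.0, -47.0], [659.0, 12.0], [662.0, 24.0]]
238 104 [[530.0, -46.0], [600.0, 16.0], [662.0, 24.0]]
244 230 [[527.0, -49.0], [609.0, -1.0], [668.0, 23.0]]
250 90 [[560.0, -48.0], [666.0, -13.0], [670.0, 23.0]]
256 172 [[529.0, -45.0], [648.0, -5.0], [670.0, 23.0]]
262 504 [[549.0, -48.0], [646.0, -11.0], [669.0, 21.0]]
268 68 [[526.0, -37.0], [587.0, -5.0], [592.0, 12.0]]
274 60 [[533.0, -35.0], [588.0, -4.0], [592.0, 12.0]]
280 56 [[561.0, -34.0], [588.0, -6.0], [592.0, 12.0]]
286 70 [[562.0, -35.0], [587.0, -3.0], [591.0, 12.0]]
{'clock': 5.975, 'joint_positions': array([-0.54860165,  0.22843702,  0.60426896,  1.75987555, -0.13870471,
        1.19701207,  0.09459447]), 'dq': array([ 0.00125969,  0.01100332, -0.00477501,  0.01009715,  0.0015433 ,
       -0.001764  ,  0.00041777]), 'effort': array([ 7.34898169e-02, -3.68592167e+01,  4.38988969e+00, -3.00832844e+01,
       -4.63103433e-02,  1.66989828e-02, -1.72283930e-03]), 'eef_pos': array([ 0.57297637, -0.01393031,  0.13327468]), 'orientation': array([-3.14056169e+00, -9.62043514e-05,  1.57090755e+00]), 'contact_force': array([-1.31790035,  0.61625826, -1.36902091]), 'ft_torque': array([-0.09379875,  0.06875441, -0.05074431]), 'gripper_force': 0.0, 'width': 0.036403312568773195}
```

The camera shows the tips at z≈148 and the body bottom at z≈218, while the reported TCP (133) implies tips at 122. So the gripper sits about 26 mm higher than reported, and about 4 mm short in x. I correct for that and check by touch.

```bash
python3 -m jog '[[[0,4,20,0,0,0,37],[0,0,30,0,0,0,37],[0,0,30,0,0,0,37],[0,0,15,0,0,0,37],[0,0,10,0,0,0,37],[0,0,6,0,0,0,37],[0,0,4,0,0,0,37],[0,0,4,0,0,0,37],[0,0,0,0,0,0,37]]]' 35
python3 -m jog '[[[0,0,0,0,0,0,20],[0,0,0,0,0,0,10],[0,0,0,0,0,0,10],[0,0,0,0,0,0,10]]]' 35
```

```text
clock: 7.1
eef_pos: [0.5779, -0.0139, 0.0149]
orientation: [3.141, -0.0, 1.571]
contact_force: [-0.4, 0.7, 0.3]
width: 0.0368
gripper_force: 0.4
clock: 7.6
eef_pos: [0.5779, -0.0139, 0.015]
orientation: [3.141, -0.0, 1.571]
contact_force: [-0.3, -1.1, -0.8]
width: 0.0274
gripper_force: 35.0
```

```bash
python3 -m jog '[[[0,0,-15,0,0,0,10],[0,0,-30,0,0,0,10],[0,0,-40,0,0,0,10],[0,0,-15,0,0,0,10],[17,-6,0,0,0,0,10],[35,-6,0,0,0,0,10],[35,-6,0,0,0,0,10],[35,-6,0,0,0,0,10],[35,-6,0,0,0,0,10],[35,-6,0,0,0,0,10],[35,-6,0,0,0,0,10],[35,-6,0,0,0,0,10],[35,-6,0,0,0,-1,10],[20,0,0,0,0,-2,10],[0,0,20,0,0,0,10],[0,0,30,0,0,0,10],[0,0,20,0,0,0,10],[0,0,0,0,0,0,10]]]'
python3 -c "
from h import *
p,d=capture('scene');W=cloud('scene',d);x,y,z=W[...,0],W[...,1],W[...,2]
m=(x>.42)&(x<.62)&(y>.34)&(y<.46)&(z>.036)&(z<.08)
print('blade',m.sum(),np.round(1000*np.percentile(W[m],[2,50,98],axis=0),1)); k=W[m];print(np.polyfit(k[:,1],k[:,2],1))
cv2.imwrite('pics/g3.png',cv2.resize(p[180:290,290:450],None,fx=4,fy=4,interpolation=2)[:,:,::-1])"
```

```text
clock: 9.85
eef_pos: [0.522, 0.3005, 0.0423]
orientation: [-3.138, 0.003, 1.621]
contact_force: [0.7, -0.3, -1.2]
width: 0.0277
gripper_force: 35.0
blade 133 [[510.1 357.4  57.5]
 [521.3 383.1  62.3]
 [529.9 407.8  65. ]]
[-0.02714135  0.07240031]
```

View pics/g3.png

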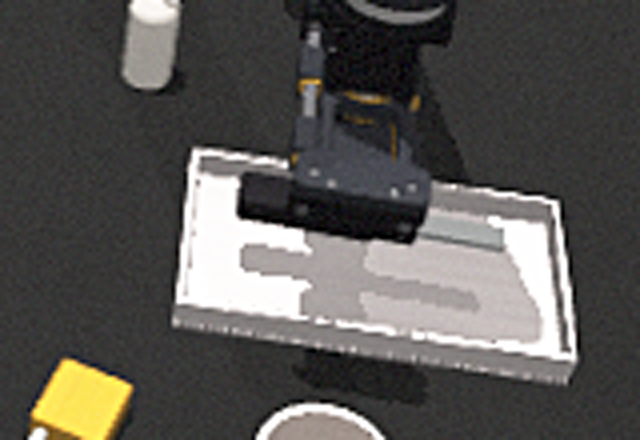

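The picture shows the file held level above the tray interior, with its handle at (265,195) and blade tip at (500,240). I lower it 42 mm and release.

```bash
python3 -m jog '[[[0,0,18,0,0,0,10],[0,0,14,0,0,0,10],[0,0,8,0,0,0,10],[0,0,2,0,0,0,10],[0,0,0,0,0,0,10],[0,0,0,0,0,0,36],[0,0,0,0,0,0,40],[0,0,0,0,0,0,40]]]'
python3 -m jog '[[[0,0,-20,0,0,0,40],[0,0,-50,0,0,0,40],[0,0,-60,0,0,0,40],[0,0,-60,0,0,0,40],[0,0,-40,0,0,0,40],[0,0,0,0,0,0,40]]]'
python3 -c "
from h import *
p,d=capture('scene');W=cloud('scene',d);x,y,z=W[...,0],W[...,1],W[...,2]
hsv=cv2.cvtColor(p,cv2.COLOR_RGB2HSV)
m=(x>.46)&(x<.58)&(y>.22)&(y<.44)&(z>.012)&(z<.05)
print(m.sum(),np.round(1000*np.percentile(W[m],[2,50,98],axis=0),1))
ex=np.array([np.cos(.155),np.sin(.155),0]);u=np.array([0,0,1.]);
delta([.370,-.355,.24],ex,-u); delta([.330,-.355,.24],ex+u,ex-u)
"
```

```text
clock: 10.9
eef_pos: [0.5235, 0.3032, 0.0034]
orientation: [3.141, -0.001, 1.623]
contact_force: [-0.3, -0.8, -0.3]
width: 0.039
gripper_force: 0.0
clock: 11.65
eef_pos: [0.5255, 0.3039, 0.2389]
orientation: [3.134, -0.006, 1.623]
contact_force: [0.3, -0.7, -0.9]
width: 0.0402
gripper_force: 0.0
710 [[512.6 246.7  12.9]
 [531.1 321.8  23. ]
 [579.4 432.8  31.5]]
turn [ 0.24 -0.16 -5.89] shift [-626.6 -254.    -4. ] pos [524.2 303.3 236. ] t 11.7 w 39.9 F [ 0.2  0.  -0.4] q [-0.93  0.22  0.43  1.54 -0.09  1.4  -0.44]
turn [-44.72   2.16  -5.65] shift [-620.4 -204.7 -210.3] pos [524.2 303.3 236. ] t 11.7 w 39.9 F [ 0.2  0.  -0.4] q [-0.93  0.22  0.43  1.54 -0.09  1.4  -0.44]
```

```bash
python3 -m jog '[[[-18,0,0,0,0,-1,40],[-37,-2,0,0,0,-1,40],[-37,-2,0,0,0,-1,40],[-37,-2,0,0,0,-1,40],[-37,-2,0,0,0,-1,40],[-37,-2,0,0,0,-1,40],[-37,-2,0,0,0,0,40],[-37,-2,0,0,0,0,40],[-37,-2,0,0,0,0,40],[-37,-2,0,0,0,0,40],[-37,-2,0,0,0,0,40],[-37,-2,0,0,0,0,40],[-37,-2,0,0,0,0,40],[-37,-2,0,0,0,0,40],[-37,-2,0,0,0,0,40],[-37,-2,0,0,0,0,40],[-37,-2,0,0,0,0,40],[-20,0,0,0,0,0,40]]]'
python3 -m jog '[[[0,-15,0,-9,0,0,40],[0,-15,0,-9,0,0,40],[0,-15,0,-9,0,0,40],[0,-15,0,-9,0,0,40],[0,-15,0,-9,0,0,40],[0,0,0,0,0,0,40],[0,0,0,0,0,0,40]]]'
python3 -c "
from h import *
ex=np.array([np.cos(.155),np.sin(.155),0]);u=np.array([0,0,1.]);
delta([.414,-.347,.086],ex+u,ex-u)
"
```

```text
clock: 13.95
eef_pos: [0.577, -0.3274, 0.2316]
orientation: [-3.139, -0.0, 1.725]
contact_force: [0.0, 1.1, 0.1]
width: 0.0401
gripper_force: 0.0
clock: 14.82
eef_pos: [0.5106, -0.3354, 0.2104]
orientation: [2.361, -0.001, 1.729]
contact_force: [1.1, -0.5, 1.2]
width: 0.0401
gripper_force: 0.0
turn [-0.28 -0.18  0.08] shift [   3.4 -156.7   19.3] pos [ 510.6 -335.4  210.4] t 14.825 w 40.1 F [ 1.1 -0.5  1.2] q [-0.04 -0.09  0.97  2.09 -0.83  0.88  1.56]
```

```bash
python3 -m jog '[[[3,-20,-30,0,0,0,40],[0,-35,-25,0,0,0,40],[0,-35,-15,0,0,0,40],[0,-35,0,0,0,0,40],[0,-32,0,0,0,0,40],[0,0,0,0,0,0,40],[0,0,0,0,0,0,40]]]'
python3 -c "
from h import *
ex=np.array([np.cos(.155),np.sin(.155),0]);u=np.array([0,0,1.]);
delta([.414,-.347,.086],ex+u,ex-u)
s=arm.state();R=Ro.from_euler('xyz',s['orientation'])
out=[]
for n in('scene','top'):
    p,d=capture(n);W=cloud(n,d)
    L=R.inv().apply((W-s['eef_pos']).reshape(-1,3)).reshape(W.shape)*1000
    m=(abs(L[...,0])<60)&(abs(L[...,1])<110)&(L[...,2]>-120)&(L[...,2]<70)
    for zz in range(-110,60,8):
        k=L[m&(abs(L[...,2]-zz)<4)]
        if len(k)>4: print(n,zz,len(k),np.round(np.percentile(k[:,:2],[3,50,97],axis=0)).tolist())
    c={'scene':(90,90,130,100),'top':(290,170,130,100)}[n]
    out.append(cv2.resize(p[c[1]:c[1]+c[3],c[0]:c[0]+c[2]],None,fx=3,fy=3,interpolation=2)[:,:,::-1])
cv2.imwrite('pics/g4.png',np.hstack(out))"
```

```text
clock: 15.7
eef_pos: [0.3525, -0.3585, 0.1507]
orientation: [2.361, 0.001, 1.731]
contact_force: [0.6, -0.2, -0.1]
width: 0.0401
gripper_force: 0.0
turn [-0.26 -0.15  0.25] shift [ 1.9 -1.5 90. ] pos [ 352.5 -358.5  150.7] t 15.7 w 40.1 F [ 0.6 -0.2 -0.1] q [ 0.06 -0.18  1.19  2.23 -0.74  0.99  1.85]
scene -110 104 [[-35.0, -80.0], [11.0, 87.0], [37.0, 95.0]]
scene -102 135 [[-32.0, -75.0], [16.0, 83.0], [38.0, 91.0]]
scene -94 215 [[-33.0, -81.0], [16.0, 39.0], [37.0, 89.0]]
scene -86 144 [[-32.0, -84.0], [6.0, 49.0], [35.0, 89.0]]
scene -78 42 [[-10.0, -33.0], [3.0, 33.0], [11.0, 49.0]]
scene -70 38 [[-9.0, -28.0], [3.0, 34.0], [12.0, 40.0]]
scene -62 39 [[-9.0, -27.0], [3.0, 31.0], [11.0, 37.0]]
scene -54 36 [[-9.0, -26.0], [4.0, 24.0], [11.0, 36.0]]
scene -46 35 [[-11.0, -27.0], [1.0, 30.0], [11.0, 36.0]]
scene -38 39 [[-11.0, -27.0], [3.0, 27.0], [11.0, 33.0]]
scene -30 35 [[-10.0, -25.0], [2.0, 25.0], [12.0, 34.0]]
scene -22 40 [[-10.0, -22.0], [1.0, 23.0], [11.0, 31.0]]
scene -14 14 [[-8.0, -23.0], [1.0, 4.0], [11.0, 31.0]]
top -110 166 [[-34.0, -78.0], [25.0, 32.0], [36.0, 91.0]]
top -102 102 [[-31.0, -80.0], [27.0, 50.0], [37.0, 89.0]]
top -94 70 [[-35.0, -82.0], [17.0, 84.0], [37.0, 89.0]]
top -86 11 [[-26.0, -83.0], [6.0, 84.0], [33.0, 86.0]]
top -70 8 [[-12.0, -32.0], [-6.0, -26.0], [11.0, -22.0]]
top -30 5 [[-8.0, 27.0], [-1.0, 29.0], [8.0, 30.0]]
top -22 10 [[-12.0, 26.0], [0.0, 28.0], [9.0, 30.0]]
```

View pics/g4.png

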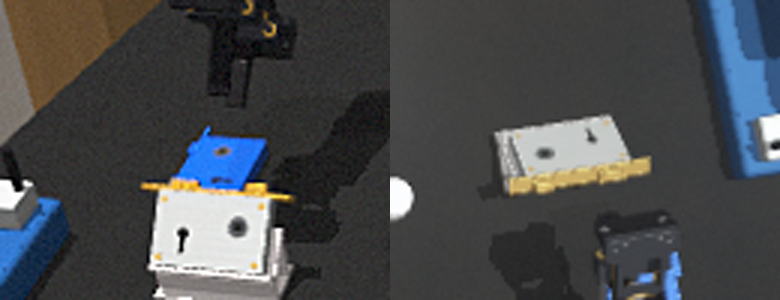

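The picture shows the fingers lined up behind the strip, with tips at about (237,105) in the left crop and case mid-strip at (215,190). Tool-frame depth puts the tips at z −14 instead of +11, so the offset is 25 mm along the tool and none sideways. I approach 115 mm.

```bash
python3 -m jog '[[[1,-1,20,0,0,0,42],[0,0,30,0,0,0,42],[0,0,25,0,0,0,42],[0,0,15,0,0,0,42],[0,0,10,0,0,0,42],[0,0,8,0,0,0,42],[0,0,7,0,0,0,42],[0,0,0,0,0,0,42]]]' 40
python3 -m jog '[[[0,0,0,0,0,0,28],[0,0,0,0,0,0,20],[0,0,0,0,0,0,10],[0,0,0,0,0,0,10],[0,0,0,0,0,0,10]]]' 40
python3 -c "
from h import *
ex=np.array([np.cos(.155),np.sin(.155),0]);u=np.array([0,0,1.]);
delta([.414,-.347,.086],ex+u,ex-u)"
```

```text
clock: 16.8
eef_pos: [0.4305, -0.3441, 0.067]
orientation: [2.36, -0.001, 1.729]
contact_force: [-1.0, 0.1, 0.2]
width: 0.0421
gripper_force: 0.0
clock: 17.42
eef_pos: [0.4314, -0.3445, 0.0687]
orientation: [2.356, -0.001, 1.729]
contact_force: [1.2, 0.1, 5.8]
width: 0.0194
gripper_force: 40.0
turn [-0.01 -0.15  0.1 ] shift [  0.2  -0.2 -24.6] pos [ 431.4 -344.5   68.7] t 17.425 w 19.4 F [1.2 0.1 5.8] q [ 0.08  0.26  1.12  2.27 -1.28  1.05  2.19]
```

```bash
python3 -m jog '[[[0,0,-6,0,0,0,10],[0,0,-14,0,0,0,10],[0,0,-20,0,0,0,10],[0,0,-25,0,0,0,10],[0,10,-30,0,0,0,10],[0,30,-30,0,0,0,10],[0,35,-35,0,0,0,10],[0,35,-35,0,0,0,10],[0,0,0,9,0,0,10],[0,0,0,9,0,0,10],[0,0,0,9,0,0,10],[0,0,0,9,0,0,10],[0,0,0,9,0,0,10],[0,0,0,0,0,0,10]]]' 50
python3 -c "
from h import *
u=np.array([0,0,1.]);
delta([.560,-.035,.20],[1,0,0],-u)"
```

```text
clock: 19.18
eef_pos: [0.3743, -0.3517, 0.2808]
orientation: [-3.134, -0.003, 1.735]
contact_force: [0.6, -0.3, -3.3]
width: 0.0195
gripper_force: 50.0
turn [-0.44 -0.11  9.4 ] shift [316.7 185.7  80.8] pos [ 374.3 -351.7  280.8] t 19.175 w 19.5 F [ 0.6 -0.3 -3.3] q [ 0.37 -0.    0.33  1.67  0.    1.48  0.86]
```

```bash
python3 -m jog '[[[0,0,0,-0.4,0,4.7,10],[0,0,0,0,0,4.7,10],[15,10,0,0,0,0,10],[30,19,0,0,0,0,10],[34,21,0,0,0,0,10],[34,21,0,0,0,0,10],[34,21,0,0,0,0,10],[34,21,0,0,0,0,10],[34,21,0,0,0,0,10],[34,21,0,0,0,0,10],[34,21,0,0,0,0,10],[34,21,20,0,0,0,10],[0,4,40,0,0,0,10],[0,0,30,0,0,0,10],[0,0,10,0,0,0,10],[0,0,0,0,0,0,10],[0,0,0,0,0,0,10]]]'
python3 -c "
from h import *
u=np.array([0,0,1.]);
delta([.595,-.035,.10],[1,0,0],-u)
out=[]
for n in('scene','top'):
    p,d=capture(n);W=cloud(n,d);x,y,z=W[...,0],W[...,1],W[...,2];hsv=cv2.cvtColor(p,cv2.COLOR_RGB2HSV)
    s=(y>-.13)&(y<.06)&(x>.5)&(x<.66)&(z>.1)&(z<.26)
    b=s&(hsv[...,0]>8)&(hsv[...,0]<32)&(hsv[...,1]>90); k=W[b]
    if len(k)>5: print(n,'brass',len(k),np.round(1000*np.percentile(k,[2,50,98],axis=0)).tolist(),'zslope',np.degrees(np.polyfit(k[:,1],k[:,2],1)[0]))
    f=s&(hsv[...,1]<60)&(hsv[...,2]>70)&(z<.21);k=W[f]
    if len(k)>30:
        for _ in range(5):
            c=k.mean(0);nn=np.linalg.svd(k-c)[2][2];nn*=np.sign(nn[0]);k=k[abs((k-c)@nn)<.004]
        print(n,'face',len(k),np.round(c*1000,1),np.round(np.degrees([np.arctan2(nn[1],nn[0]),np.arcsin(nn[2])]),2),'ext',np.round(1000*np.percentile(k,[1,99],axis=0)).tolist())
    
    if n=='scene':cv2.imwrite('pics/g5.png',cv2.resize(p[110:270,170:330],None,fx=3.5,fy=3.5,interpolation=2)[:,:,::-1])"
```

```text
clock: 21.3
eef_pos: [0.5759, -0.038, 0.1857]
orientation: [3.136, -0.001, 1.565]
contact_force: [-0.2, -0.2, -3.3]
width: 0.0195
gripper_force: 50.0
turn [ 0.34 -0.05 -0.35] shift [ 3.  19.1 85.7] pos [575.9 -38.  185.7] t 21.3 w 19.5 F [-0.2 -0.2 -3.3] q [ 0.03  0.17 -0.01  1.67  0.    1.29  0.01]
scene brass 244 [[567.0, -88.0, 150.0], [582.0, 7.0, 223.0], [589.0, 40.0, 234.0]] zslope 10.700971486276593
scene face 863 [586.4 -36.6 174.7] [-0.59  0.61] ext [[584.0, -97.0, 142.0], [589.0, 21.0, 208.0]]
top brass 84 [[565.0, -119.0, 216.0], [573.0, 16.0, 223.0], [582.0, 38.0, 235.0]] zslope -0.07670777153725604
```

View pics/g5.png

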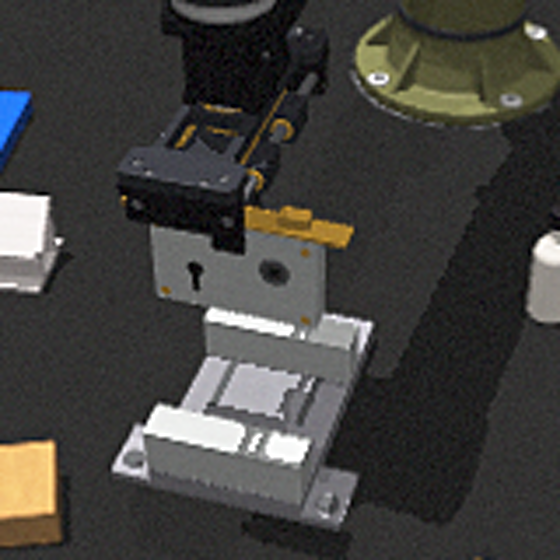

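The picture shows the case held upright above the vice, with its face at (240,265), bolts up and bottom corners at (158,295) and (325,325). It needs +21 mm in x, +3 mm in y and about 122 mm down.

```bash
python3 -m jog '[[[3.3,11,10,0.3,0,-0.3,10],[0,10,25,0,0,0,10],[0,0,35,0,0,0,10],[0,0,25,0,0,0,10],[0,0,12,0,0,0,10],[0,0,6,0,0,0,10],[0,0,0,0,0,0,10],[0,0,0,0,0,0,10]]]'
python3 -c "
from h import *
p,d=capture('scene');W=cloud('scene',d);x,y,z=W[...,0],W[...,1],W[...,2];hsv=cv2.cvtColor(p,cv2.COLOR_RGB2HSV)
f=(y>-.13)&(y<.06)&(x>.57)&(x<.63)&(z>.066)&(z<.103)&(hsv[...,1]<60)&(hsv[...,2]>70);k=W[f]
for _ in range(5):
    c=k.mean(0);nn=np.linalg.svd(k-c)[2][2];nn*=np.sign(nn[0]);k=k[abs((k-c)@nn)<.004]
print(len(k),np.round(c*1000,1),np.round(np.degrees([np.arctan2(nn[1],nn[0]),np.arcsin(nn[2])]),2),np.round(1000*np.percentile(k,[1,99],axis=0)).tolist())
s=(y>-.13)&(y<.06)&(x>.5)&(x<.66)&(z>.08)&(hsv[...,0]>8)&(hsv[...,0]<32)&(hsv[...,1]>90);print(np.round(1000*np.percentile(W[s],[2,50,98],axis=0)).tolist())
delta([.595,-.035,.07],[1,0,0],[0,0,-1.])"
```

```text
clock: 22.4
eef_pos: [0.5967, -0.0347, 0.0721]
orientation: [-3.141, -0.001, 1.57]
contact_force: [0.3, -0.3, -2.6]
width: 0.0198
gripper_force: 50.0
214 [607.1 -16.2  81.9] [-0.37  0.03] [[604.0, -92.0, 66.0], [610.0, 25.0, 102.0]]
[[505.0, -73.0, 108.0], [611.0, -22.0, 471.0], [640.0, 27.0, 546.0]]
turn [-0.01 -0.04 -0.06] shift [-0.2 -1.6  2.1] pos [596.6 -34.8  72.1] t 22.45 w 19.2 F [ 1.   0.3 -4.4] q [ 0.02  0.31 -0.01  1.74  0.    1.09  0.01]
```

```bash
python3 -m jog '[[[0,0,3,0,0,0,10],[0,0,2,0,0,0,10],[0,0,1,0,0,0,10],[0,0,1,0,0,0,10],[0,0,0,0,0,0,10]]]'
python3 -m jog '[[[0,0,1,0,0,0,10],[0,0,0,0,0,0,10]]]'
python3 -m jog '[[[0,0,1,0,0,0,10],[0,0,0,0,0,0,10]]]'
python3 -m jog '[[[0,0,1,0,0,0,10],[0,0,0,0,0,0,10]]]'
```

```text
clock: 23.08
eef_pos: [0.5959, -0.0352, 0.0649]
orientation: [-3.14, -0.0, 1.57]
contact_force: [-3.3, -1.0, 6.0]
width: 0.0199
gripper_force: 50.0
clock: 23.32
eef_pos: [0.5959, -0.0353, 0.0648]
orientation: [-3.14, -0.0, 1.569]
contact_force: [-4.5, -2.6, 10.6]
width: 0.0199
gripper_force: 50.0
clock: 23.58
eef_pos: [0.596, -0.0353, 0.0648]
orientation: [-3.14, -0.0, 1.569]
contact_force: [-7.0, -1.9, 15.6]
width: 0.0198
gripper_force: 50.0
clock: 23.82
eef_pos: [0.5961, -0.0353, 0.0648]
orientation: [-3.14, -0.0, 1.569]
contact_force: [-9.4, -1.3, 20.8]
width: 0.0196
gripper_force: 50.0
```

```bash
python3 -m jog '[[[0,0,-3.4,0,0,0,10],[0,0,0,0,0,0,10],[0,0,0,0,0,0,22],[0,0,0,0,0,0,26],[0,0,0,0,0,0,32],[0,0,0,0,0,0,36],[0,0,0,0,0,0,36],[0,0,0,0,0,0,36]]]'
python3 -m jog '[[[0,0,-6,0,0,0,36],[0,0,-15,0,0,0,36],[0,0,-30,0,0,0,36],[0,0,-40,0,0,0,36],[0,0,-30,0,0,0,36],[0,0,0,0,0,0,20],[0,0,0,0,0,0,0],[0,0,0,0,0,0,0]]]'
cat > chk.py <<'E'
from h import *
import sys
for n in('scene','top'):
    p,d=capture(n);W=cloud(n,d);x,y,z=W[...,0],W[...,1],W[...,2];hsv=cv2.cvtColor(p,cv2.COLOR_RGB2HSV)
    f=(y>-.13)&(y<.06)&(x>.57)&(x<.63)&(z>.066)&(z<.098)&(hsv[...,1]<60)&(hsv[...,2]>70);k=W[f]
    if len(k)>30:
        for _ in range(5):
            c=k.mean(0);nn=np.linalg.svd(k-c)[2][2];nn*=np.sign(nn[0]);k=k[abs((k-c)@nn)<.004]
        print(n,'case',len(k),np.round(c*1000,1),np.round(np.degrees([np.arctan2(nn[1],nn[0]),np.arcsin(nn[2])]),2),np.round(1000*np.percentile(k,[1,99],axis=0)).tolist())
    m=(y>-.12)&(y<.05)&(abs(z-.06)<.004)
    for lo,hi in((.47,.586),(.606,.66)):
        q=W[m&(x>lo)&(x<hi)]; print(n,'jaw',len(q),np.round(1000*np.percentile(q,[3,97],axis=0)[:,:2]).tolist() if len(q)>5 else '')
    m=(y>-.07)&(y<.0)&(z>.07)&(z<.1)&(x>.46)&(x<.575); q=W[m]
    if len(q)>5:print(n,'tab',len(q),np.round(1000*np.percentile(q,[3,50,97],axis=0)).tolist())
    if n=='scene':cv2.imwrite('pics/'+sys.argv[1],cv2.resize(p[110:270,170:330],None,fx=3.5,fy=3.5,interpolation=2)[:,:,::-1])
delta([.45,-.035,.2],[1,0,0],[0,0,-1.])
E
python3 chk.py g6.png
```

```text
clock: 24.82
eef_pos: [0.5957, -0.0347, 0.0643]
orientation: [-3.139, -0.001, 1.57]
contact_force: [0.2, -0.1, -0.3]
width: 0.0355
gripper_force: 0.0
clock: 25.82
eef_pos: [0.5951, -0.0348, 0.1841]
orientation: [-3.137, -0.001, 1.57]
contact_force: [-0.2, -0.2, -0.2]
width: 0.0137
gripper_force: 0.0
scene case 365 [606.9 -34.8  82.3] [-0.19  0.58] [[604.0, -93.0, 66.0], [609.0, 24.0, 98.0]]
scene jaw 317 [[490.0, -91.0], [518.0, 23.0]]
scene jaw 530 [[606.0, -91.0], [644.0, 23.0]]
scene tab 124 [[489.0, -51.0, 72.0], [499.0, -33.0, 87.0], [503.0, -16.0, 95.0]]
top jaw 14 [[486.0, 18.0], [513.0, 22.0]]
top jaw 19 [[618.0, 15.0], [641.0, 22.0]]
turn [-0.25 -0.05 -0.05] shift [  -0.2 -145.3  -15.8] pos [595.3 -34.8 184.2] t 25.925 w 6.2 F [ 0.3 -0.2 -0.4] q [ 0.02  0.22 -0.01  1.62  0.    1.31  0.01]
```

View pics/g6.png

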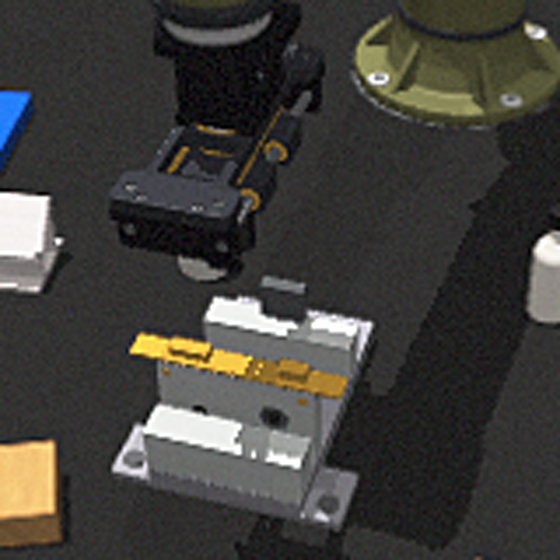

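The picture shows the case standing upright in the vice with its bolts up, just clear of the fixed jaw; the tab is at (283,285). I go behind the tab with closed fingers.

```bash
python3 -m jog '[[[0,-20,0,0,0,0,0],[0,-35,0,0,0,0,0],[0,-40,0,0,0,0,0],[0,-35,0,0,0,0,0],[0,-15,10,0,0,0,0],[0,0,35,0,0,0,0],[0,0,40,0,0,0,0],[0,0,25,0,0,0,0],[0,0,16,0,0,0,0],[0,0,0,0,0,0,0],[0,0,0,0,0,0,0]]]'
python3 -m jog '[[[0,6,0,0,0,0,0],[0,6,0,0,0,0,0],[0,0,0,0,0,0,0]]]'
python3 -m jog '[[[0,6,0,0,0,0,0],[0,6,0,0,0,0,0],[0,0,0,0,0,0,0]]]'
```

```text
clock: 27.3
eef_pos: [0.4516, -0.0346, 0.0606]
orientation: [-3.141, -0.001, 1.57]
contact_force: [0.1, -0.4, 0.1]
width: 0.0004
gripper_force: 0.0
clock: 27.68
eef_pos: [0.4636, -0.0346, 0.06]
orientation: [-3.14, -0.001, 1.57]
contact_force: [-0.2, -0.4, 0.2]
width: 0.0005
gripper_force: 0.0
clock: 28.05
eef_pos: [0.4752, -0.0346, 0.0596]
orientation: [-3.14, -0.001, 1.57]
contact_force: [-0.7, -1.0, 0.1]
width: 0.0003
gripper_force: 0.0
```

```bash
python3 -m jog '[[[0,4,0,0,0,0,0],[0,4,0,0,0,0,0],[0,5,0,0,0,0,0],[0,5,0,0,0,0,0],[0,5,0,0,0,0,0],[0,5,0,0,0,0,0]]]'
python3 -m jog '[[[0,5,0,0,0,0,0],[0,5,0,0,0,0,0],[0,5,0,0,0,0,0],[0,5,0,0,0,0,0],[0,5,0,0,0,0,0],[0,0,0,0,0,0,0]]]'
python3 chk.py g7.png
```

```text
clock: 28.8
eef_pos: [0.5029, -0.0346, 0.0594]
orientation: [-3.139, -0.001, 1.57]
contact_force: [-2.4, 0.5, 1.5]
width: 0.0007
gripper_force: 1.6
clock: 29.55
eef_pos: [0.5287, -0.0347, 0.0595]
orientation: [-3.141, -0.001, 1.57]
contact_force: [-1.0, 0.3, -1.2]
width: 0.0004
gripper_force: 0.2
scene case 365 [606.7 -34.8  82.2] [-0.28  0.05] [[604.0, -94.0, 66.0], [609.0, 24.0, 97.0]]
scene jaw 41 [[538.0, -88.0], [547.0, 23.0]]
scene jaw 515 [[607.0, -91.0], [644.0, 23.0]]
scene tab 62 [[524.0, -51.0, 71.0], [550.0, -24.0, 78.0], [552.0, -17.0, 94.0]]
top jaw 15 [[539.0, 15.0], [561.0, 22.0]]
top jaw 12 [[618.0, 18.0], [641.0, 22.0]]
turn [-0.01 -0.04 -0.05] shift [  -0.4  -78.7 -140.3] pos [528.7 -34.6  59.7] t 29.65 w 0.2 F [ 0.5 -0.3  0.4] q [ 0.03  0.19 -0.01  1.92  0.    1.03  0.01]
```

```bash
python3 -m jog '[[[0,4,0,0,0,0,0],[0,4,0,0,0,0,0],[0,3,0,0,0,0,0],[0,3,0,0,0,0,0],[0,2,0,0,0,0,0],[0,1,0,0,0,0,0]]]'
python3 -m jog '[[[0,1,0,0,0,0,0],[0,1,0,0,0,0,0],[0,1,0,0,0,0,0],[0,1,0,0,0,0,0]]]'
python3 -m jog '[[[0,1,0,0,0,0,0],[0,1,0,0,0,0,0],[0,1,0,0,0,0,0]]]'
python3 -m jog '[[[0,1,0,0,0,0,0],[0,1,0,0,0,0,0]]]'
```

```text
clock: 30.4
eef_pos: [0.5448, -0.0347, 0.0594]
orientation: [-3.139, -0.001, 1.57]
contact_force: [-2.6, 0.9, 2.7]
width: 0.0006
gripper_force: 1.5
clock: 30.9
eef_pos: [0.5488, -0.0347, 0.0595]
orientation: [-3.139, -0.001, 1.57]
contact_force: [-2.0, -0.4, 2.1]
width: 0.0006
gripper_force: 1.5
clock: 31.28
eef_pos: [0.5504, -0.0347, 0.0594]
orientation: [-3.136, -0.001, 1.57]
contact_force: [-7.5, 0.4, 6.3]
width: 0.0004
gripper_force: 3.5
clock: 31.52
eef_pos: [0.5524, -0.0347, 0.0594]
orientation: [-3.136, -0.001, 1.57]
contact_force: [-7.3, 0.3, 6.2]
width: 0.0012
gripper_force: 3.5
```

```bash
for i in 1; do :; done; python3 -m jog '[[[0,1,0,0,0,0,0],[0,1,0,0,0,0,0]]]'
python3 -m jog '[[[0,1,0,0,0,0,0],[0,1,0,0,0,0,0]]]'
python3 -m jog '[[[0,1,0,0,0,0,0],[0,1,0,0,0,0,0]]]'
python3 -m jog '[[[0,0,0,0,0,0,0]]]'
```

```text
clock: 31.78
eef_pos: [0.5544, -0.0347, 0.0594]
orientation: [-3.136, -0.001, 1.57]
contact_force: [-7.1, 0.3, 5.7]
width: 0.0003
gripper_force: 3.5
clock: 32.02
eef_pos: [0.5553, -0.0347, 0.0593]
orientation: [-3.134, -0.001, 1.57]
contact_force: [-10.7, 0.6, 9.2]
width: 0.0004
gripper_force: 5.7
clock: 32.28
eef_pos: [0.5552, -0.0347, 0.0594]
orientation: [-3.13, -0.001, 1.57]
contact_force: [-17.4, -0.2, 15.0]
width: 0.0003
gripper_force: 8.5
clock: 32.4
eef_pos: [0.5552, -0.0346, 0.0594]
orientation: [-3.13, -0.001, 1.57]
contact_force: [-15.6, -0.1, 13.9]
width: 0.0005
gripper_force: 7.8
```

```bash
python3 -m jog '[[[0,1,0,0,0,0,0],[0,0.5,0,0,0,0,0]]]'
python3 -m jog '[[[0,-5,0,0,0,0,0],[0,-10,0,0,0,0,0],[0,-30,0,0,0,0,0],[0,-40,0,0,0,0,0],[0,-10,-30,0,0,0,0],[0,0,-50,0,0,0,0],[0,0,-50,0,0,0,0],[0,0,0,0,0,0,0],[0,0,0,0,0,0,0]]]'
python3 chk.py g8.png; python3 -c "
from h import *
q,e=capture('scene');cv2.imwrite('pics/fin.png',cv2.resize(q[:,:,::-1],(800,600)))"
```

```text
clock: 32.65
eef_pos: [0.5551, -0.0347, 0.0594]
orientation: [-3.126, -0.001, 1.57]
contact_force: [-20.9, 1.2, 17.2]
width: 0.0005
gripper_force: 10.3
clock: 33.78
eef_pos: [0.4665, -0.0347, 0.1892]
orientation: [-3.14, -0.001, 1.57]
contact_force: [-1.0, 0.7, -0.7]
width: 0.0003
gripper_force: 0.0
scene case 120 [613.  -34.   80.7] [0.14 8.39] [[610.0, -94.0, 76.0], [615.0, 24.0, 87.0]]
scene jaw 5 
scene jaw 510 [[612.0, -90.0], [644.0, 23.0]]
scene tab 39 [[565.0, -51.0, 84.0], [571.0, -32.0, 93.0], [575.0, -17.0, 94.0]]
top jaw 5 
top jaw 149 [[622.0, -92.0], [641.0, 20.0]]
turn [-0.25 -0.04 -0.06] shift [ -0.3 -15.7 -11.9] pos [465.7 -34.7 188.1] t 33.875 w 0.6 F [0.2 0.1 0.2] q [ 0.03 -0.05 -0.02  1.91 -0.    1.29  0.02]
```

View pics/fin.png

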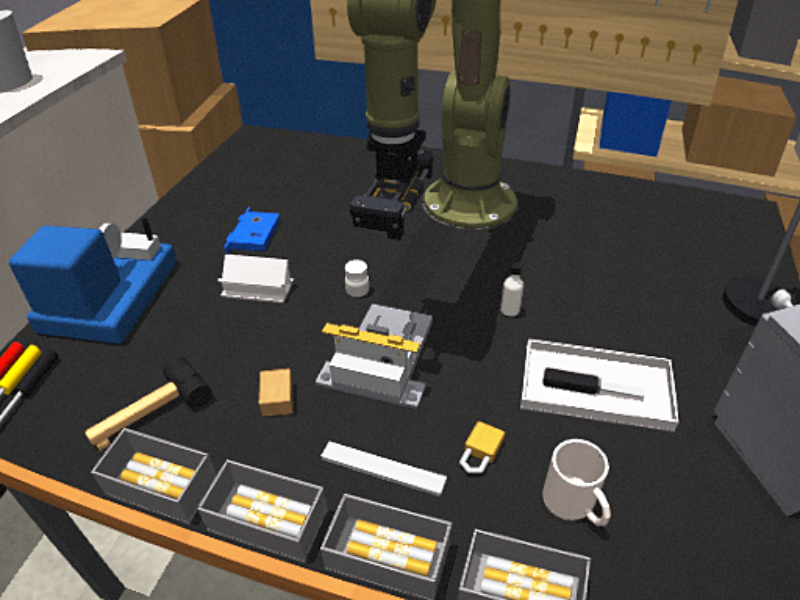

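The picture shows the file in the tray (590,383), the case clamped in the vice (372,345), and everything else in place. The 8° tilt figure came from a thin, shadowed strip of pixels, so I check it once more.

```bash
python3 -c "
from h import *
for n in('scene','top'):
    W=[];H=None
    for i in range(3):
        p,d=capture(n);W.append(cloud(n,d))
    W=np.nanmean(W,0);x,y,z=W[...,0],W[...,1],W[...,2];hsv=cv2.cvtColor(p,cv2.COLOR_RGB2HSV)
    s=(y>-.10)&(y<.03)&(x>.57)&(x<.64)
    for zz in range(64,118,5):
        m=s&(abs(z*1000-zz)<2.5)
        if m.sum()>8: print(n,zz,m.sum(),np.round(1000*np.percentile(x[m],[5,50,95])))
    b=(y>-.15)&(y<.08)&(x>.56)&(x<.65)&(z>.09)&(z<.13)&(hsv[...,0]>8)&(hsv[...,0]<32)&(hsv[...,1]>90)
    k=W[b];t=k[abs(k[:,2]-.102)<.004];a=np.polyfit(t[:,1],t[:,0],1);print('strip',np.round(1000*np.percentile(t,[2,50,98],axis=0)).tolist(),np.degrees(a[0]))
"
```

```text
scene 64 83 [612. 613. 635.]
scene 69 64 [612. 613. 614.]
scene 74 68 [610. 613. 614.]
scene 79 61 [612. 613. 614.]
scene 84 77 [577. 613. 614.]
scene 89 83 [577. 613. 614.]
scene 94 90 [572. 613. 614.]
scene 99 90 [600. 613. 614.]
scene 104 205 [595. 607. 613.]
scene 109 68 [599. 607. 610.]
scene 114 26 [599. 604. 608.]
strip [[594.0, -112.0, 99.0], [608.0, -29.0, 102.0], [614.0, 42.0, 105.0]] -0.27816258203641714
top 64 48 [622. 629. 639.]
top 99 18 [594. 610. 611.]
top 104 29 [596. 610. 610.]
strip [[593.0, -115.0, 99.0], [601.0, 28.0, 102.0], [608.0, 41.0, 106.0]] -0.9512453275640218
```

The face sits at x = 613 at every height, so the case is vertical and square. The strip spans y −114 to +42, so it is centred at about −35.5.

```bash
python3 -c "
from bench import arm
print(arm.close_job())"
```

```text
the job is handed in; nothing more can be done
None
```

The job is handed in after about 34 s of robot time: the file is in the tool tray, the lock case is held upright and square between both vice jaws with its bolts up, and no other item looked disturbed in the final picture.

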